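# Power up the hardness tester's console and start a test

### The job

Start a hardness test from the control console by pressing its controls in this order: first switch it on by pushing the raised end of the rocker switch fully down, then push the long bar key fully down so that it stays down, then press the round button fully down for a moment and let it come back up. Do not press the square key, and leave the loose things on and around the console where they are.

Things in the scene. Friction and masses are not known exactly. Their poses are not given: they have to be found in the camera images.
- console: Cream control console fixed to the bench, a flat box 200 (its x) x 310 (its y) x 50 mm high. Origin: centre of its underside, on the bench; x points to its far side, z up; it may be turned up to 0.3 rad. Four dark grey controls stand in a row along its y, 45 mm on the -x side of its middle, 70 mm apart; which control is in which of the four places changes. The other, +x, half of its top is a shelf with loose things on it.
- rocker (a joint): Rocker switch angle, rad: 0 (to 0.05) off, 0.4 fully over, on. It stays where it is left (friction; about 3 N at rocker_press moves it).
- rocker_press (a point): Point on the top of the rocker switch's raised half where to push straight down. The rocker is a shallow V-shaped tile 54 (console x) x 30 (console y) mm pivoted in its middle, 67 mm above the bench; when off its +x end is raised (75 mm above the bench) and its -x end is low. This point lies 18 mm on the +x side of the pivot and goes down 7.5 mm (from 73 to 65 mm above the bench) as the switch goes fully on; it turns with the rocker.
- bar_key (a joint): Travel of the long bar key, m: 0 up, 0.008 fully down. It stays wherever it is left (about 3 N moves it down; it has no spring).
- bar_key_top (a point): Centre of the top of the long bar key, 56 (console x) x 16 (console y) mm; 71 mm above the bench when up, 63 mm when fully down. Pushed straight down.
- round_key (a joint): Travel of the round button, m: 0 up, 0.006 fully down. Springs back when let go; about 5 N holds it fully down.
- round_key_top (a point): Centre of the top of the round button, 30 mm in diameter; 69 mm above the bench when up, 63 mm when fully down. Pushed straight down.
- square_key (a joint): Travel of the square key, m: 0 up, 0.006 fully down, springs back. Not to be pressed.
- square_key_top (a point): Centre of the top of the square key, 28 x 28 mm; 69 mm above the bench. Not to be pressed.
- test_block: Loose polished steel disc, 50 mm in diameter, 12 mm thick, lying on the console's shelf; origin at the centre of its underside. Leave alone.
- indenter: Loose steel indenter standing on the console's shelf, foot 26 mm in diameter, 42 mm tall; origin at the centre of its foot. Leave alone.
- case: Loose small wooden case 70 x 50 x 28 mm on the bench beside the +y end of the console; origin at the centre of its underside. Leave alone.
- loupe: Loose round loupe, 42 mm in diameter, 34 mm tall, on the bench beside the -y end of the console; origin at the centre of its underside. Leave alone.

How it is judged:
On the way, in this order (a step that is already met when the one before it is completed fails the run):
1. the rocker switch is fully on (over 0.33 of 0.40 rad) (value of joint rocker above 0.33 rad), for 0.1 s.
2. the long bar key is down (over 6 of 8 mm) (value of joint bar_key above 0.006 m), for 0.1 s.
3. the round button is pressed down (over 4.5 of 6 mm) (value of joint round_key above 0.0045 m), for 0.1 s.
At the end, for the whole second after the job is handed in: The rocker is on (over 0.33 rad), the bar key is down (over 6 mm), the round button and the square key are up (under 1.5 mm), and the four loose things rest within 20 mm of where they began (value of joint rocker above 0.33 rad and value of joint bar_key above 0.006 m and value of joint each of round_key, square_key below 0.0015 m and distance of each of test_block, indenter, case, loupe from where it was at the start of the episode below 0.02 m and linear speed of each of test_block, indenter, case, loupe below 0.02 m/s); the robot touches nothing.
It fails at once if the bar key is pressed (over 3 mm) before the rocker is on (value of joint bar_key above 0.003 m and value of joint rocker below 0.3 rad).
It fails at once if the round button is pressed (over 3 mm) before the rocker is on and the bar key is down (value of joint round_key above 0.003 m and (value of joint rocker below 0.3 rad or value of joint bar_key below 0.0055 m)).
It fails at once if the square key is pressed (over 3 mm) (value of joint square_key above 0.003 m).
It fails at once if a loose thing (test block, indenter, case or loupe) is lifted, carried or pushed more than 20 mm (distance of any of test_block, indenter, case, loupe from where it was at the start of the episode above 0.02 m).
It also fails if it takes over 45 s, if anything falls off the work surface, if the arm or the gripper's body presses on something with over 40 N, if the wrist force passes 120 N, or if a joint passes its speed limit or range.

### The arm

A 6-joint arm with a two-finger parallel gripper is mounted at the origin on the work surface. World frame = base frame: x ahead of the robot, y to its left, z up, the work surface at z = 0. Lengths are in m, angles in rad, forces in N, time in s.
With the tool pointing down it reaches from about 0.375 to 0.975 m from the base axis. Payload 3.8 kg.
Tool frame: the origin (TCP) lies between the finger pads; the fingertips stand 19 mm ahead of it and the grasp point (between the pads) is the TCP; z points along the fingers, y is the direction in which the jaws open and shut (so a half turn about z gives the same grasp; the last joint's range is limited). The gripper opens to 85 mm and grips with 20 to 120 N. Pads are 22 mm wide; open, the fingers measure 114 mm over their backs; the gripper's body (76 mm by 85 mm) begins 54 mm behind the grasp point. The pads swing forward as they close: fully open they stand 13 mm farther back than shut.
Start: joints at [1.17, 0.264, 1.604, -0, 1.274, -0.037], TCP at [0.24, 0.631, 0.25] pointing down, gripper open.
Joint ranges: [-2.63, 2.63], [-0.94, 2.18], [0.31, 2.57], [-1.31, 4.45], [0, 2.66], [-2.55, 2.55]. Speed limits (rad/s): [2.57, 2.57, 3.14, 3.14, 3.14, 3.14].

### API

Orientations are given as a rotation vector (axis times angle).
In Python, from station import ctrl gives the robot as it stands.
- The arm moves only by the shell command python3 -m pendant 'ROWS'. ROWS is JSON, a list of rows, each an object with "delta_pos": the shift along the tool's x, y, z in cm, a list of three; "twist": the turn about the tool's z in rad; "jaw": the opening, from 0 (shut) to 1 (fully open). A call has 1 to 10 rows; each row shifts and turns the pose as measured when the row begins, along the tool's axes as they then stand; what a row does not reach is not made up. A row lasts 1/8 s, in which the tool goes at most 62.5 mm and 10.7 degrees, less where a joint would pass 70% of its speed; a pose out of reach is approached as far as the arm can. A call with a gripper value outside its range is refused whole. The fingers move at their own pace and stop on an object; the grip force is fixed at half the most. Time passes only in rows, so rows that do not move let the fingers close. It gives the time, the measured TCP pose, the force and the opening at its end, in the units of the state.
- ctrl.state(): the state, without advancing time (a new reading comes with each control period).
- ctrl.grab_frame(name): name is "side" or "top" or "wrist"; returns a dict with "img" (420x560x3 uint8, red, green, blue), "fx", "fy", "cx", "cy" (pixels), "world_to_cam" (4x4, takes a point from world to camera coordinates). Camera axes: x right, y down, z forward; pixel columns grow to the right and rows downward; lengths in m; the calibration is good to about 2 mm. A picture is of the moment at which its call begins. There is no depth.
- ctrl.job_done(): hands the job in, once; it reports no verdict.
The state is a dict: "clock": time; "joint_positions": joint angles; "dq": joint speeds; "tau": joint torques, N m; "ee_pos": TCP position; "ee_rot": TCP orientation; "force": force on the tool from outside, world axes, zero at the start; "torque": the same for the moment, N m; "gripper_width": opening from 0.0 (shut) to 1.0 (fully open).
Only numpy, scipy, OpenCV 4.12 (cv2) and the standard library are available. Lean on these libraries where they do the work, as an engineer would, in place of code of your own. Each camera call takes 0.05 s, during which the arm holds its last target. There are 200 camera calls.

## Working session

There is one attempt and no reset: what is moved stays moved. The work goes in short steps, Python scripts to look and compute and a shell command to move; the robot and the scene stay as the last step left them, time stands still between calls to the robot, and variables do not carry over. Pictures are saved under pics/ and viewed, about 8 in all and at most 12, crops included, and the job is handed in when it is done.

```bash
mkdir -p pics; cat > h.py <<'E'
import numpy as np, cv2
from station import ctrl
def ray(f,u,v,z):
    T=np.array(f["world_to_cam"]);R=T[:3,:3];t=T[:3,3]
    c=-R.T@t; d=R.T@np.array([(u-f["cx"])/f["fx"],(v-f["cy"])/f["fy"],1])
    return c+d*(z-c[2])/d[2]
def proj(f,p):
    T=np.array(f["world_to_cam"]);q=T[:3,:3]@np.array(p)+T[:3,3]
    return np.array([f["fx"]*q[0]/q[2]+f["cx"],f["fy"]*q[1]/q[2]+f["cy"]])
def save(f,n):
    cv2.imwrite("pics/"+n,cv2.cvtColor(f["img"],cv2.COLOR_RGB2BGR))
E
python3 - <<'E'
from h import *
import pickle
s=ctrl.state();print(s["ee_pos"],s["ee_rot"],s["force"])
for n in("top","side"):
    f=ctrl.grab_frame(n);save(f,n+"0.png");pickle.dump(f,open(n+"0.pkl","wb"))
    T=np.array(f["world_to_cam"]);print(n,-T[:3,:3].T@T[:3,3],f["fx"])
E
```

```text
[0.23990376 0.630186   0.24894914] [-0.56820052 -3.08927206  0.0034417 ] [-0.82119646  0.49627586  0.77557189]
top [0.39103106 0.03154677 1.04381821] 533.9179709075672
side [ 0.13459002 -0.75427557  0.56608762] 529.235332049143
```

View pics/top0.png

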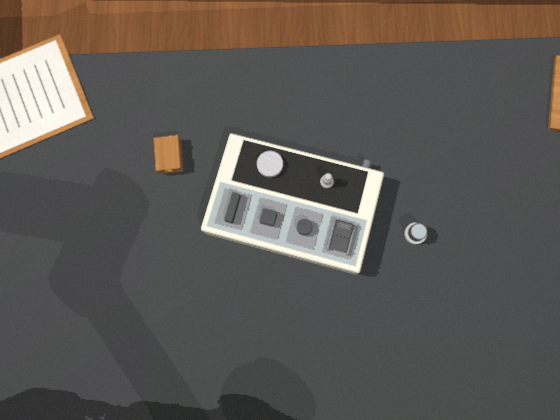

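View pics/side0.png

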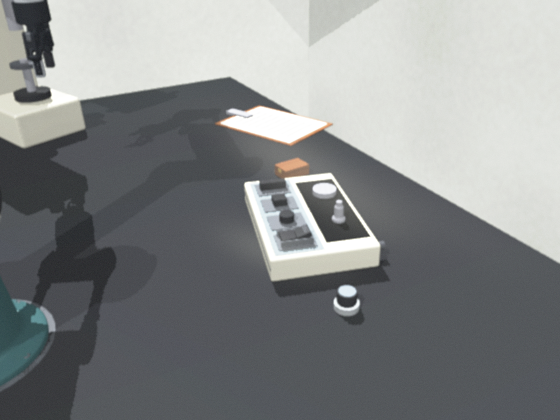

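The top view shows, from left (+y) to right: bar (234,208), square (269,217), round (305,227) and rocker (342,237). The disc is at (270,163), the indenter at (327,181), the case at (168,153) and the loupe at (416,233). I'll enlarge this area to get finer pixel positions.

```bash
python3 - <<'E'
from h import *
import pickle
f=pickle.load(open("top0.pkl","rb"))
c=f["img"][125:280,195:390];cv2.imwrite("pics/crop0.png",cv2.cvtColor(cv2.resize(c,None,fx=4,fy=3.8710,interpolation=cv2.INTER_CUBIC),cv2.COLOR_RGB2BGR))
for u,v in((232,135),(383,172),(360,271),(203,231)): print(ray(f,u,v,.05))
for n,u,v,z in(("bar",234,208,.071),("sq",269,217,.069),("rnd",305,227,.069),("rock",342,237,.07)):print(n,ray(f,u,v,z))
E
```

```text
[0.73650206 0.14744525 0.05      ]
[ 0.65282054 -0.1418068   0.05      ]
[ 0.46550836 -0.08826784  0.05      ]
[0.54807316 0.20334941 0.05      ]
bar [0.58651514 0.14195563 0.071     ]
sq [0.56802629 0.07711059 0.069     ]
rnd [0.54741785 0.01094639 0.069     ]
rock [ 0.52685674 -0.05620039  0.07      ]
```

View pics/crop0.png

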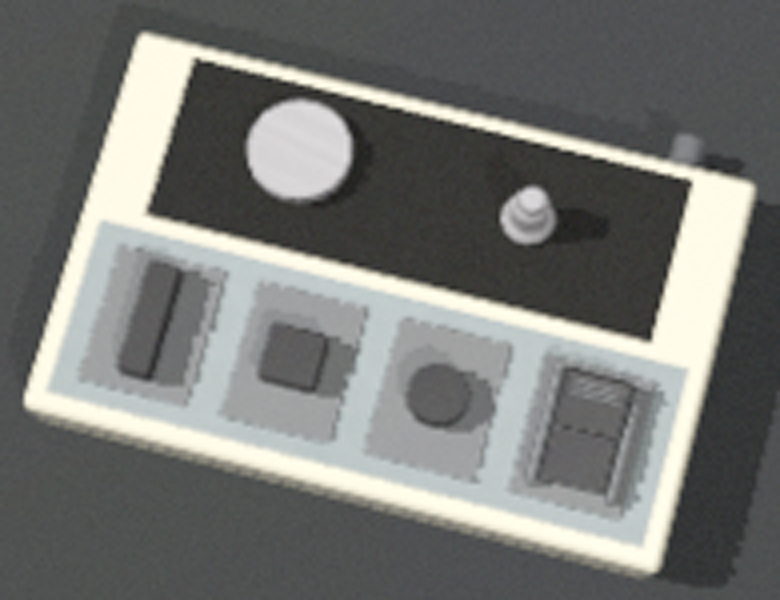

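The console yaw is about -0.285, and the row pitch and size agree with the given dimensions. The rocker press point is at about (0.545,-0.062), the bar at (0.587,0.144) and the round button at (0.547,0.010). I'll close the jaws, twist by -0.079 so tool x = -console x and tool y = console y, and fly over.

```bash
python3 -m pendant '[{"delta_pos":[0,0,0],"twist":-0.079,"jaw":0},{"delta_pos":[-3.9,-4.6,0],"twist":0,"jaw":0},{"delta_pos":[-3.9,-4.6,0],"twist":0,"jaw":0},{"delta_pos":[-3.9,-4.6,0],"twist":0,"jaw":0},{"delta_pos":[-3.9,-4.6,0],"twist":0,"jaw":0},{"delta_pos":[-3.9,-4.6,0],"twist":0,"jaw":0},{"delta_pos":[-3.9,-4.6,0],"twist":0,"jaw":0},{"delta_pos":[-3.9,-4.6,0],"twist":0,"jaw":0},{"delta_pos":[-3.9,-4.6,0],"twist":0,"jaw":0},{"delta_pos":[-3.9,-4.6,0],"twist":0,"jaw":0}]'
cat >> h.py <<'E'
from scipy.spatial.transform import Rotation as Ro
P=dict(rock=(.5467,-.0629),bar=(.5869,.1442),rnd=(.5473,.0099))
def go(n,ztip=None):
    s=ctrl.state();R=Ro.from_rotvec(s["ee_rot"]).as_matrix();p=s["ee_pos"]
    z=p[2] if ztip is None else ztip+.019
    print(n,"tip",(p+.019*R[:,2]).round(4),"delta cm",(R.T@(np.array([*P[n],z])-p)*100).round(2),"twist",round(float((np.arctan2(R[1,0],R[0,0])-(np.pi-.285)+np.pi)%(2*np.pi)-np.pi),3),"w",s["gripper_width"],"F",s["force"].round(1))
E
python3 -c "
from h import *
go('rock',.11)"
```

```text
clock: 1.35
ee_pos: [0.4653, 0.1227, 0.2453]
ee_rot: [-0.427, -3.11, 0.011]
force: [0.2, 0.5, 0.9]
gripper_width: -0.005
rock tip [0.4652 0.1226 0.2263] delta cm [-12.86 -15.6   11.73] twist 0.012 w -0.004975184033007423 F [0.2 0.5 0.9]
```

```bash
python3 -m pendant '[{"delta_pos":[-3.4,-4.2,2],"twist":0.012,"jaw":0},{"delta_pos":[-3.4,-4.2,2],"twist":0,"jaw":0},{"delta_pos":[-3.4,-4.2,3],"twist":0,"jaw":0},{"delta_pos":[-2.4,-2.8,3],"twist":0,"jaw":0},{"delta_pos":[0,0,0],"twist":0,"jaw":0}]'
python3 -c "
from h import *
go('rock',.1)
f=ctrl.grab_frame('wrist');save(f,'w1.png')
s=ctrl.state();p=s['ee_pos']
for q in ((.5275,-.0572,.067),(.5448,-.0623,.073),(.5473,.0099,.069),(p[0],p[1],p[2]-.019)):print(proj(f,q).round())
"
```

```text
clock: 1.98
ee_pos: [0.5452, -0.0702, 0.144]
ee_rot: [-0.457, -3.108, 0.009]
force: [0.6, 1.0, -0.0]
gripper_width: 0.001
rock tip [ 0.5452 -0.0703  0.125 ] delta cm [0.07 0.75 2.5 ] twist -0.007 w 0.0013747258945220131 F [ 0.6  1.  -0. ]
[292. 198.]
[292. 229.]
[405. 199.]
[282. 277.]
```

View pics/w1.png

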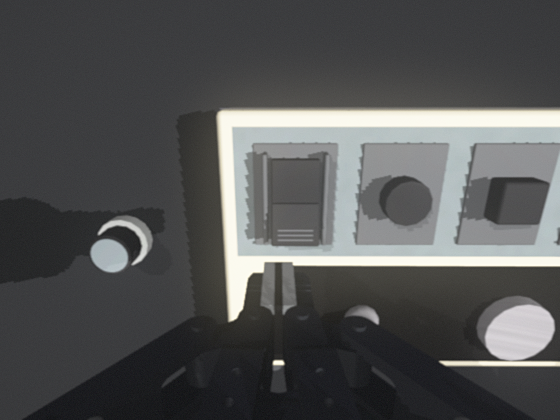

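The wrist view agrees with the map: pivot seen at (296,204) against (292,198) predicted, and round button at (407,200) against (405,199). That is within about 2–3 mm, and the fingertips are narrower than the rocker. Next I'll align and press.

```bash
python3 -m pendant '[{"delta_pos":[0.1,0.9,2],"twist":0,"jaw":0},{"delta_pos":[0,0,1],"twist":0,"jaw":0},{"delta_pos":[0,0,0],"twist":0,"jaw":0}]'
python3 -c "
from h import *
go('rock',.063)"
```

```text
clock: 2.4
ee_pos: [0.5482, -0.0582, 0.1173]
ee_rot: [0.451, 3.104, -0.008]
force: [1.1, -1.5, 0.5]
gripper_width: 0.003
rock tip [ 0.5483 -0.0583  0.0983] delta cm [ 0.03 -0.47  3.53] twist -0.004 w 0.003222648787264851 F [ 1.1 -1.5  0.5]
```

```bash
python3 -m pendant '[{"delta_pos":[0,-0.3,1.3],"twist":0,"jaw":0},{"delta_pos":[0,0,0.8],"twist":0,"jaw":0},{"delta_pos":[0,0,0.6],"twist":0,"jaw":0},{"delta_pos":[0,0,0.4],"twist":0,"jaw":0},{"delta_pos":[0,0,0.4],"twist":0,"jaw":0}]'
python3 -c "
from h import *
go('rock',.063)"
```

```text
clock: 3.02
ee_pos: [0.5501, -0.0614, 0.0841]
ee_rot: [0.449, 3.098, -0.008]
force: [-6.7, 1.7, 26.1]
gripper_width: 0.001
rock tip [ 0.5503 -0.0615  0.0651] delta cm [ 0.29 -0.24  0.21] twist -0.003 w 0.0005338929068436755 F [-6.7  1.7 26.1]
```

```bash
python3 -m pendant '[{"delta_pos":[0,0,0.2],"twist":0,"jaw":0},{"delta_pos":[0,0,0.1],"twist":0,"jaw":0},{"delta_pos":[0,0,-1.5],"twist":0,"jaw":0},{"delta_pos":[0,0,-3],"twist":0,"jaw":0},{"delta_pos":[0,0,-3],"twist":0,"jaw":0},{"delta_pos":[4,0,-1],"twist":0,"jaw":0},{"delta_pos":[4,0,0],"twist":0,"jaw":0},{"delta_pos":[0,0,0],"twist":0,"jaw":0}]'
python3 -c "
from h import *
go('bar',.15)
f=ctrl.grab_frame('wrist');save(f,'w2.png')"
```

```text
clock: 4.03
ee_pos: [0.4713, -0.0379, 0.1739]
ee_rot: [0.45, 3.098, -0.007]
force: [0.0, 0.1, 0.0]
gripper_width: 0.003
bar tip [ 0.4715 -0.038   0.1549] delta cm [-5.89 20.75  0.5 ] twist -0.004 w 0.0027496910275972867 F [0.  0.1 0. ]
```

View pics/w2.png

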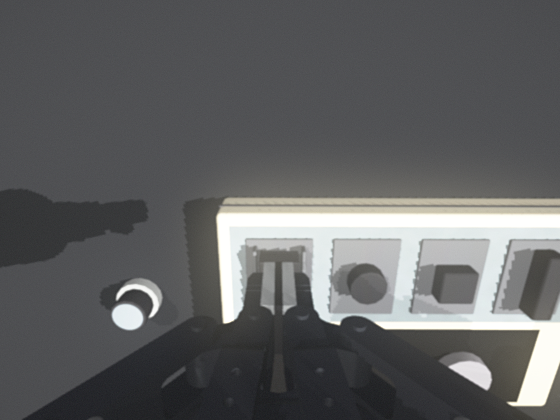

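The fingers hide the rocker in this view. I'll move above the bar and check it from there.

```bash
python3 -m pendant '[{"delta_pos":[-1.5,5.2,0],"twist":0,"jaw":0},{"delta_pos":[-1.5,5.2,0],"twist":0,"jaw":0},{"delta_pos":[-1.5,5.2,0.5],"twist":0,"jaw":0},{"delta_pos":[-1.5,5.2,1],"twist":0,"jaw":0},{"delta_pos":[0,0,0],"twist":0,"jaw":0}]'
python3 - <<'E'
from h import *
go('bar',.1)
f=ctrl.grab_frame('wrist');s=ctrl.grab_frame('side')
print(proj(f,(.5869,.1442,.071)),proj(s,(.5275,-.0572,.067)))
c=cv2.resize(s["img"][165:285,235:395],(560,420),interpolation=cv2.INTER_CUBIC)
i=cv2.resize(np.hstack([f["img"],c]),(800,300),interpolation=cv2.INTER_AREA)
i=np.vstack([cv2.resize(f["img"],(400,300)),c[:300]]) if 0 else i
save({"img":i},"w3.png")
E
```

```text
clock: 4.7
ee_pos: [0.6017, 0.1477, 0.1616]
ee_rot: [0.455, 3.085, -0.006]
force: [0.1, -1.0, 0.3]
gripper_width: -0.002
bar tip [0.6021 0.1476 0.1426] delta cm [ 1.42 -0.76  4.23] twist -0.008 w -0.0019367625373022284 F [ 0.1 -1.   0.3]
[267.5330599  200.35613215] [293.26559047 233.46455486]
```

View pics/w3.png

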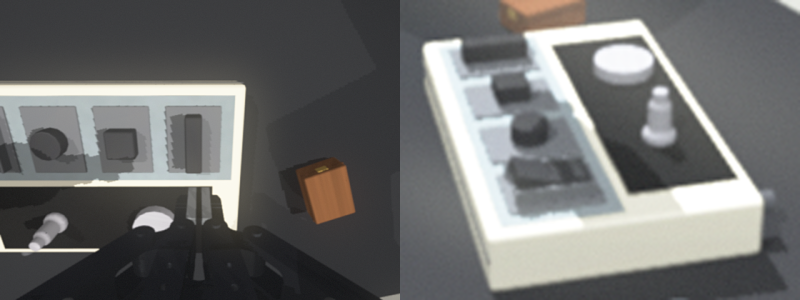

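The side crop shows the rocker flipped: its -x end is now up and its +x end is low. The bar appears at about (269,199) against (267.5,200) predicted. Next I'll press the bar.

```bash
python3 -m pendant '[{"delta_pos":[1.5,-0.8,2],"twist":0,"jaw":0},{"delta_pos":[0,0,2],"twist":0,"jaw":0},{"delta_pos":[0,0,0],"twist":0,"jaw":0}]'
python3 -c "
from h import *
go('bar',.063)"
```

```text
clock: 5.18
ee_pos: [0.585, 0.1384, 0.1216]
ee_rot: [0.463, 3.082, -0.009]
force: [-0.3, 1.0, 1.4]
gripper_width: 0.004
bar tip [0.5854 0.1382 0.1027] delta cm [0.09 0.62 3.96] twist -0.013 w 0.004057537788669411 F [-0.3  1.   1.4]
```

```bash
python3 -m pendant '[{"delta_pos":[0,0.4,1.4],"twist":0,"jaw":0},{"delta_pos":[0,0,0.8],"twist":0,"jaw":0},{"delta_pos":[0,0,0.6],"twist":0,"jaw":0},{"delta_pos":[0,0,0.5],"twist":0,"jaw":0},{"delta_pos":[0,0,0.4],"twist":0,"jaw":0}]'
python3 -c "
from h import *
go('bar',.063)"
```

```text
clock: 5.8
ee_pos: [0.5893, 0.1417, 0.0846]
ee_rot: [0.464, 3.079, -0.007]
force: [-2.2, 0.3, 3.0]
gripper_width: 0.003
bar tip [0.5898 0.1416 0.0656] delta cm [0.31 0.17 0.25] twist -0.014 w 0.0031991212397676273 F [-2.2  0.3  3. ]
```

```bash
python3 -m pendant '[{"delta_pos":[0,0,0.3],"twist":0,"jaw":0},{"delta_pos":[0,0,0.3],"twist":0,"jaw":0},{"delta_pos":[0,0,0.2],"twist":0,"jaw":0}]'
python3 -c "
from h import *
go('bar',.063)"
```

```text
clock: 6.18
ee_pos: [0.5894, 0.1418, 0.0819]
ee_rot: [0.464, 3.081, -0.008]
force: [-7.4, -1.3, 12.0]
gripper_width: 0.002
bar tip [0.5899 0.1416 0.0629] delta cm [ 0.31  0.16 -0.02] twist -0.014 w 0.001649608102650554 F [-7.4 -1.3 12. ]
```

The bar is on its stop (tip at 0.063, force rising to 12 N). I'll lift, cross over the square key at a safe height and go to the round button.

```bash
python3 -m pendant '[{"delta_pos":[0,0,0.1],"twist":0,"jaw":0},{"delta_pos":[0,0,-3],"twist":0,"jaw":0},{"delta_pos":[0,0,-3.5],"twist":0,"jaw":0},{"delta_pos":[0.4,-4.5,0],"twist":-0.014,"jaw":0},{"delta_pos":[0.4,-4.5,0],"twist":0,"jaw":0},{"delta_pos":[0,-4,0],"twist":0,"jaw":0},{"delta_pos":[0,0,0],"twist":0,"jaw":0}]'
python3 - <<'E'
from h import *
go('rnd',.1)
f=ctrl.grab_frame('wrist');s=ctrl.grab_frame('side')
print(proj(f,(.5473,.0099,.069)))
c=cv2.resize(s["img"][165:285,235:395],(560,420),interpolation=cv2.INTER_CUBIC)
save({"img":cv2.resize(np.hstack([f["img"],c]),(800,300),interpolation=cv2.INTER_AREA)},"w4.png")
E
```

```text
clock: 7.05
ee_pos: [0.5444, 0.0178, 0.15]
ee_rot: [0.437, 3.077, -0.007]
force: [-0.7, -0.7, 0.4]
gripper_width: 0.0
rnd tip [0.5451 0.0176 0.131 ] delta cm [-0.39 -0.68  3.12] twist 0.003 w 0.00011723504049698719 F [-0.7 -0.7  0.4]
[268.59613553 229.96833285]
```

View pics/w4.png

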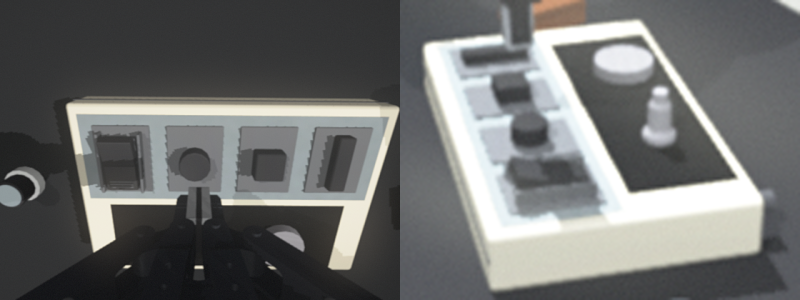

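The bar now looks sunk in the side crop. The round button is at about (273,230) against (269,230) predicted, a 2 mm difference that is fine on a 30 mm button.

```bash
python3 -m pendant '[{"delta_pos":[-0.2,-0.6,2],"twist":0,"jaw":0},{"delta_pos":[0,0,1],"twist":0,"jaw":0},{"delta_pos":[0,0,0],"twist":0,"jaw":0}]'
python3 -c "
from h import *
go('rnd',.063)"
```

```text
clock: 7.52
ee_pos: [0.5486, 0.016, 0.1201]
ee_rot: [0.429, 3.075, -0.003]
force: [0.0, 0.5, 0.1]
gripper_width: -0.001
rnd tip [0.5493 0.0159 0.1011] delta cm [ 0.1  -0.63  3.81] twist 0.007 w -0.000991922209675413 F [0.  0.5 0.1]
```

```bash
python3 -m pendant '[{"delta_pos":[0.1,-0.5,1],"twist":0,"jaw":0},{"delta_pos":[0.1,0,0.8],"twist":0,"jaw":0},{"delta_pos":[0,0,0.8],"twist":0,"jaw":0},{"delta_pos":[0,0,0.6],"twist":0,"jaw":0},{"delta_pos":[0,0,0.5],"twist":0,"jaw":0},{"delta_pos":[0,0,0.4],"twist":0,"jaw":0}]'
python3 -c "
from h import *
go('rnd',.063)"
```

```text
clock: 8.28
ee_pos: [0.5478, 0.0124, 0.0814]
ee_rot: [0.428, 3.075, -0.002]
force: [-18.2, 0.8, 44.7]
gripper_width: -0.001
rnd tip [0.5484 0.0123 0.0624] delta cm [-0.03 -0.25 -0.06] twist 0.009 w -0.0012453158783415465 F [-18.2   0.8  44.7]
```

It's at the stop (tip 0.0624, 45 N on the fingertips). I'll hold with a slight easing, then lift well clear.

```bash
python3 -m pendant '[{"delta_pos":[0,0,0.05],"twist":0,"jaw":0},{"delta_pos":[0,0,-3],"twist":0,"jaw":0},{"delta_pos":[0,0,-5],"twist":0,"jaw":0},{"delta_pos":[3,0,-5],"twist":0,"jaw":0},{"delta_pos":[6,0,-2],"twist":0,"jaw":0},{"delta_pos":[4,4,0],"twist":0,"jaw":0},{"delta_pos":[0,0,0],"twist":0,"jaw":0}]'
python3 - <<'E'
from h import *
f=ctrl.grab_frame('top');s=ctrl.grab_frame('side')
a=cv2.resize(f["img"][115:285,150:440],(580,340),interpolation=cv2.INTER_CUBIC)
c=cv2.resize(s["img"][165:285,235:395],(580,435),interpolation=cv2.INTER_CUBIC)
save({"img":cv2.resize(np.vstack([a,c]),(449,600))},"end.png")
print(ctrl.state()["force"].round(1))
E
```

```text
clock: 9.15
ee_pos: [0.4281, 0.0888, 0.2342]
ee_rot: [0.43, 3.068, 0.002]
force: [-0.1, 0.2, 0.3]
gripper_width: 0.003
[ 0.4 -0.6  0.1]
```

View pics/end.png

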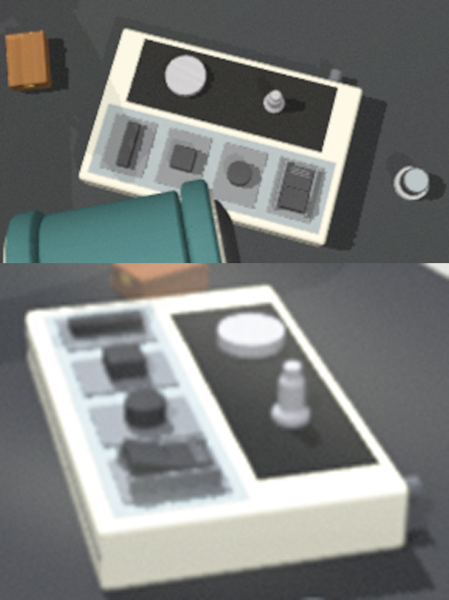

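The rocker is over (console-side end up), the bar is sunk, the round and square keys are up, and the loose things look unmoved. The arm is clear, so I'm handing in.

```bash
python3 -c "
from h import *
print(ctrl.job_done())"
```

```text
the job is handed in; nothing more can be done
None
```

I pressed the three controls in the order asked, then handed the job in at about 9 s on the clock. No verdict came back, and the joint values can't be read directly, so the checks below are from forces, fingertip heights and pictures.

| Control | Lowest fingertip height read | Highest force read |
|---|---|---|
| Rocker | 65 mm, then pushed slightly further | 26 N |
| Bar key | 63 mm | 12 N |
| Round button | 62 mm, then released | 45 N |

- **Final state:** the last top and side pictures show the rocker over, the bar sunk, the round and square keys up, and the four loose things where they began by eye. The arm is clear, with about 0 N on the tool.
- **Disagreements:** the wrist camera differed from the map by 2–3 mm at the rocker and about 2 mm at the round button, which was small enough for these controls.
- **Harder than needed:** the round button press reached 45 N. That was at the fingertips, so I don't expect it to count against the 40 N limit on the arm and gripper body. It is also well under the 120 N wrist limit.

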